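# Tip-mix a culture flask and hold it in the slot of the viewing stand

### The arm

A 7-joint arm with a two-finger parallel gripper is mounted at the origin on a cart in front of the work surface, level with it; the furniture and walls round the work are solid. World frame = base frame: x ahead of the robot, y to its left, z up, the work surface at z = 0. Lengths are in m, angles in rad, forces in N, time in s.
With the tool pointing down it reaches from about 0.425 to 0.875 m from the base axis. Payload 4.7 kg.
Tool frame: the origin (TCP) lies midway between the tips of the shut fingers; the grasp point (between the pads) lies 19 mm behind it; z points along the fingers, y is the line along which they close (so a half turn about z gives the same grasp; the last joint's range is limited). The gripper opens to 85 mm and grips with 20 to 120 N. Pads are 22 mm wide; open, the fingers measure 114 mm over their backs; the gripper's body (76 mm by 85 mm) begins 54 mm behind the grasp point. The pads swing forward as they close: fully open they stand 13 mm farther back than shut.
Start: joints at [-1.249, 0.321, -0.07, 1.45, 0.023, 1.371, -0.057], TCP at [0.197, 0.619, 0.231] pointing down, gripper open.
Joint ranges: [-2.86, 2.86], [-0.3, 2.09], [-1.38, 1.24], [0.06, 2.45], [-1.56, 4.7], [0.09, 2.05], [-2.69, 2.69]. Speed limits (rad/s): [2.57, 2.57, 3.14, 3.14, 3.14, 3.14, 3.14].

### API

Orientations are given as a 3x3 rotation matrix whose columns are the frame's x, y, z axes.
In Python, from station import arm gives the robot as it stands.
- The arm moves only by the tool play_rows, never from a script. Its argument "plan" is a list of rows, each a list of 3 entries, a list of its own where there are three numbers: the shift along the tool's x, y, z in m, then the turn, a rotation vector about the tool's x, y, z in degrees, then the finger opening in m, from 0 to 0.0854. In form: [[[tx, ty, tz], [rx, ry, rz], claw], ...]. A call has 1 to 20 rows; each row shifts and turns the commanded pose from where the row before left it, along the tool's axes as they then stand; what a row does not reach is not made up. A row lasts 1/10 s, in which the tool goes at most 50 mm and 8.59 degrees, less where a joint would pass 70% of its speed; a pose out of reach is approached as far as the arm can. A call is refused whole if a number of a shift passes 0.05 or a number of a turn 8.59, either way. A call with a gripper value outside its range is refused whole. The fingers move at their own pace and stop on an object; the grip force is fixed at half the most. Time passes only in rows, so rows that do not move let the fingers close. It gives the time, the measured TCP pose, the force, the opening and the grip force at its end, in the units of the state.
- arm.state(): the state, without advancing time (a new reading comes with each control period).
- arm.capture(name): name is "scene" or "top" or "wrist"; returns a dict with "img" (480x640x3 uint8, red, green, blue), "fx", "fy", "cx", "cy" (pixels), "D" ([k1, k2, p1, p2, k3] as OpenCV has them; the pictures are not rectified), "position" and "rotation" of the camera in the world; the wrist camera has in their place "T_tool_cam" (4x4, takes a point from camera to tool coordinates, whose origin is the TCP and whose axes are the flange's). Camera axes: x right, y down, z forward; pixel columns grow to the right and rows downward; lengths in m; the calibration is good to about 2 mm. A picture is of the moment at which its call begins: read the wrist's pose just before it. There is no depth.
- arm.job_done(): hands the job in; it is judged then, once.
The state is a dict: "clock": time; "qpos": joint angles; "qvel": joint speeds; "joint_efforts": joint torques, N m; "tcp_pos": TCP position; "tcp_rot": TCP orientation; "wrist_force": force on the tool from outside, world axes, zero at the start; "torque": the same for the moment, N m; "width": finger opening in m; "grasp_force": force on a finger pad.
Only numpy, scipy, OpenCV 4.12 (cv2) and the standard library are available. Lean on these libraries where they do the work, as an engineer would, in place of code of your own. Each camera call takes 0.05 s, during which the arm holds its last target. There are 200 camera calls.

### The job

Pick up the flat culture flask by its cap, lift it clear of the bench, tip it about 40 degrees to any one side and hold it so for a second to mix it, then bring it upright again. Lower it, foot first, through the narrow slot in the top of the viewing stand until its foot is about 50 mm below the stand's top, clear of the base, and finish while still holding it there, upright and at rest: do not let go. Leave the specimen cup, well tile and staining jar where they are.

Things in the scene. Friction and masses are not known exactly. Their poses are not given: they have to be found in the camera images.
- flask: flat sealed culture flask of clear material, standing upright, 0.10 to 0.21 kg. Origin: centre of its underside; z is up. Body 28 mm thick (its x) by 60 mm wide (its y), z = 0 to 78 mm; a narrower neck; then a square grey cap 30 x 30 mm with flat sides parallel to the body's, z = 90 to 114 mm. Symmetrical under a half turn about z. Best gripped by the cap across its x
- viewing_stand: fixed grey stand, 120 mm (its x) by 150 mm (its y) by 110 mm high, open at the front (its -x), pale screen at the back; origin at the centre of its underside on the bench. Its metal top plate is 12 mm thick (z = 98 to 110 mm) with one through slot at its centre; below is an empty space down to the base plate, whose top is at z = 10 mm
- slot (a point): centre of the slot's mouth, level with the top of the stand (110 mm above its underside), axes as the stand's. The slot is 30 mm (x) by 64 mm (y), so the flask's body has 2 mm of clearance in all across its thickness and 4 mm across its width; the mouth has a 4 mm chamfer all round
- specimen_cup: bystander: specimen cup with a pale lid, 61 mm across, 70 mm high; origin at the centre of its underside
- well_tile: bystander: white moulded well tile lying flat, 66 x 150 x 24 mm; origin at the centre of its underside
- staining_jar: bystander: staining jar with a grey screw cap, 57 mm across, 110 mm high; origin at the centre of its underside
Mind the look-alikes: they are no part of the job. Leave any red or yellow look-alike of the flask alone.

How it is judged:
By the outcome, as a careful person would: the job done as asked, in the order asked, and still so for the second after the job is handed in, while the arm keeps its last pose, push and grip.
It also fails if it takes over 51 s, if anything falls off the work surface, if the arm or the gripper's body presses on something with over 40 N, if the wrist force passes 120 N, or if a joint passes its speed limit or range.

## Working session

There is one attempt and no reset: what is moved stays moved. The work goes in short steps, Python scripts to look and compute and a tool call to move; the robot and the scene stay as the last step left them, time stands still between calls to the robot, and variables do not carry over. Pictures are saved under pics/ and viewed, at most 12 in all, crops included, and the job is handed in when it is done.

Besides the shell and the picture viewer there is one more tool, called after "Call:" as name(argument=value, ...) on one line, values as JSON. play_rows: Moves the arm, as the interface text tells. Its arguments: {"type":"object","properties":{"plan":{"type":"array","items":{"type":"array"}}},"required":["plan"]}

```bash
mkdir -p pics; ls; cat > h.py <<'E'
import numpy as np, cv2, pickle, sys
from station import arm
def snap(n,f):
    s=arm.state(); c=arm.capture(n); c=dict(c)
    if n=='wrist':
        T=np.array(c['T_tool_cam']); R=np.array(s['tcp_rot']); 
        c['rotation']=R@T[:3,:3]; c['position']=R@T[:3,3]+np.array(s['tcp_pos'])
    pickle.dump(c,open('pics/'+f+'.pkl','wb')); cv2.imwrite('pics/'+f+'.png',c['img'][:,:,::-1]); return c
def load(f): return pickle.load(open('pics/'+f+'.pkl','rb'))
def K(c): return np.array([[c['fx'],0,c['cx']],[0,c['fy'],c['cy']],[0,0,1.]])
def ray(c,px):
    p=cv2.undistortPoints(np.array(px,float).reshape(-1,1,2),K(c),np.array(c['D'],float)).reshape(-1,2)
    d=np.c_[p,np.ones(len(p))]@np.array(c['rotation']).T
    return np.array(c['position']),d
def onz(c,px,z):
    o,d=ray(c,px); return o+d*((z-o[2])/d[:,2])[:,None]
def tri(cs,ps):
    A=np.zeros((3,3));b=np.zeros(3);L=[]
    for c,p in zip(cs,ps):
        o,d=ray(c,[p]);d=d[0]/np.linalg.norm(d);M=np.eye(3)-np.outer(d,d);A+=M;b+=M@o;L.append((M,o))
    x=np.linalg.solve(A,b); return x,[np.linalg.norm(M@(x-o)) for M,o in L]
def proj(c,P):
    R=np.array(c['rotation']); t=-R.T@np.array(c['position'])
    return cv2.projectPoints(np.array(P,float).reshape(-1,1,3),cv2.Rodrigues(R.T)[0],t,K(c),np.array(c['D'],float))[0].reshape(-1,2)
E
python3 - <<'E'
from h import *
for n in ['scene','top']:
    c=snap(n,n+'0'); print(n,c['position'],np.round(c['rotation'],2).tolist(),c['fx'])
a=[load('scene0')['img'],load('top0')['img']]
s=arm.state();print(s['clock'],s['tcp_pos'],np.round(s['tcp_rot'],3).tolist(),s['width'])
E
```

```text
pics
scene [ 0.06191742 -0.69424215  0.4329627 ] [[0.78, -0.24, 0.58], [-0.63, -0.28, 0.73], [-0.01, -0.93, -0.37]] 515.2071259660405
top [ 0.48832721 -0.03926911  0.93616919] [[-0.03, -0.99, 0.13], [-1.0, 0.02, -0.04], [0.03, -0.13, -0.99]] 437.55499256197555
0.1 [0.19683047 0.61895783 0.23032528] [[-0.953, 0.303, -0.0], [0.303, 0.953, -0.002], [-0.0, -0.002, -1.0]] 0.08550109587838106
```

View pics/top0.png

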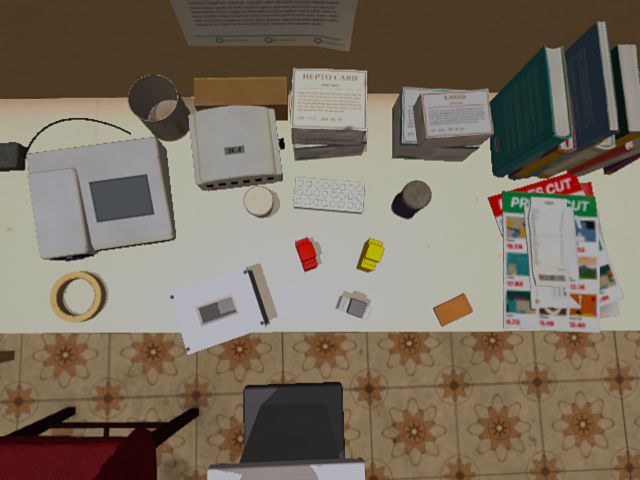

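View pics/scene0.png

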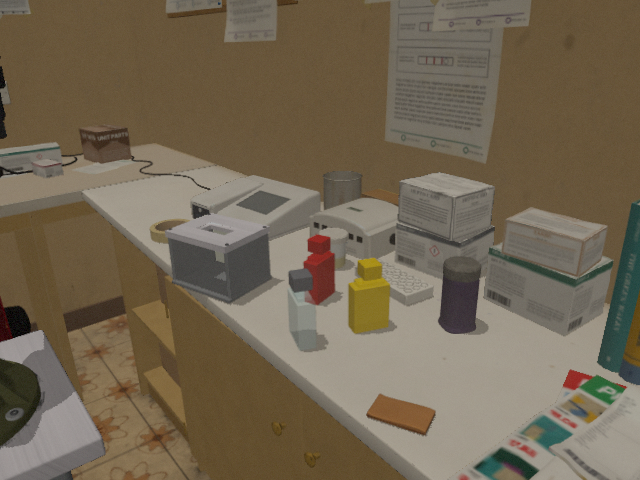

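The top view shows the clear flask with its grey cap near (354,304) and the stand with its slot near (216,309). The red flask is at (306,254), the yellow one at (371,254). In the scene view the flask cap is at (300,280) and the stand at (220,255). Next, enlarged crops.

```bash
python3 - <<'E'
from h import *
t=load('top0');s=load('scene0')
def crop(c,x,y,w,h,k): return cv2.resize(c['img'][y:y+h,x:x+w,::-1],None,fx=k,fy=k,interpolation=cv2.INTER_CUBIC)
a=np.vstack([np.hstack([crop(t,170,260,110,95,4),crop(t,330,282,45,48,8)[:380,:360]]) ])
a=a[:, :800]
cv2.imwrite('pics/ct.png',a)
b=np.hstack([crop(s,165,210,110,95,4),crop(s,280,260,45,95,4),crop(s,280,260,45,95,4)[:,:0]])
cv2.imwrite('pics/cs.png',b)
print(a.shape,b.shape)
for n,p,z in [('cap',(356,306),.114),('slot',(216,309),.11)]: print(n,onz(t,[p],z))
E
```

```text
(380, 800, 3) (380, 620, 3)
cap [[ 0.46844535 -0.14097601  0.114     ]]
slot [[0.47063125 0.11898485 0.11      ]]
```

View pics/ct.png

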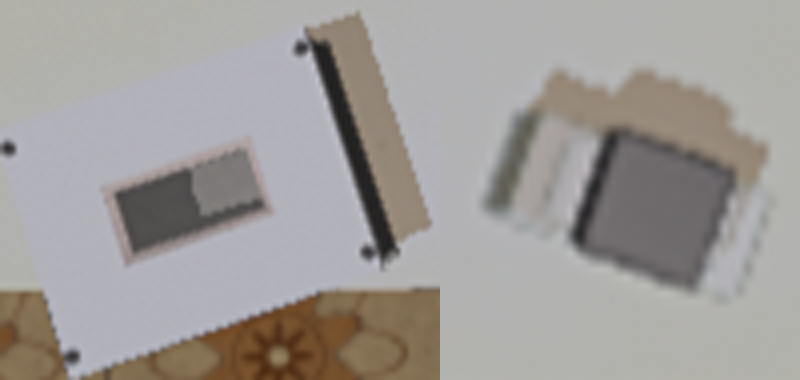

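View pics/cs.png

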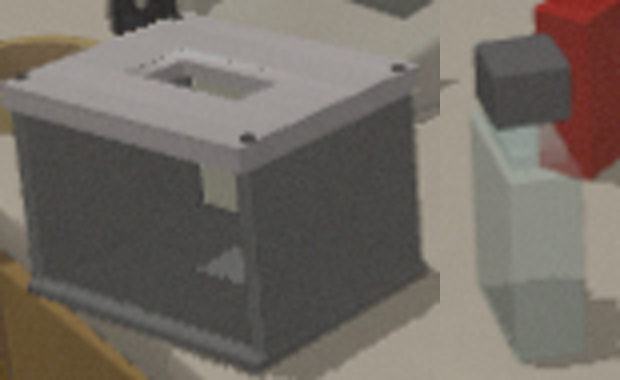

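The top crop shows the cap's top face centred near crop (662,211) and the slot mouth centred near (188,201). In the scene crop the cap's top face has corners (476,45), (540,36), (570,66) and (500,72), and the slot is near (200,76). Triangulating these now.

```bash
python3 - <<'E'
from h import *
t=load('top0');s=load('scene0')
T8=lambda p:(330+(p[0]-440+.5)/8-.5,282+(p[1]+.5)/8-.5)
T4=lambda p:(170+p[0]/4-.4,260+p[1]/4-.4)
S1=lambda p:(165+p[0]/4-.4,210+p[1]/4-.4)
S2=lambda p:(280+(p[0]-440)/4-.4,260+p[1]/4-.4)
ct=[(617,130),(737,176),(697,289),(585,248)]
cs=[(540,36),(570,66),(500,72),(476,45)]
print('cap z', tri([t,s],[T8(np.mean(ct,0)),S2(np.mean(cs,0))]))
q=onz(t,[T8(p) for p in ct],.114);print(q,q.mean(0))
for i in range(4): e=q[(i+1)%4]-q[i];print(np.linalg.norm(e),np.degrees(np.arctan2(e[1],e[0])))
# slot outer mouth: TL,TR,BR,BL in the top crop
st=[(103,186),(248,137),(272,212),(127,265)]
q=onz(t,[T4(p) for p in st],.11);print(q,q.mean(0))
for i in range(4): e=q[(i+1)%4]-q[i];print(np.linalg.norm(e),np.degrees(np.arctan2(e[1],e[0])))
print(proj(s,[q.mean(0)]),S1((200,76)))
print('slot z', tri([t,s],[T4(np.mean(st,0)),S1((200,76))]))
# bolts
b=[(8,149),(301,47),(368,252),(71,356)]
q=onz(t,[T4(p) for p in b],.11);print(q,q.mean(0))
for i in range(4): e=q[(i+1)%4]-q[i];print(np.linalg.norm(e),np.degrees(np.arctan2(e[1],e[0])))
E
```

```text
cap z (array([ 0.46455855, -0.14279519,  0.11098601]), [np.float64(0.0002902161796355603), np.float64(0.0002902161796355697)])
[[ 0.48380498 -0.13351754  0.114     ]
 [ 0.47234118 -0.16118312  0.114     ]
 [ 0.44665643 -0.15069556  0.114     ]
 [ 0.45685069 -0.12496922  0.114     ]] [ 0.46491332 -0.14259136  0.114     ]
0.029946665596883842 -112.50768911946307
0.027743382048390157 157.7889083807996
0.02767250811877954 68.38366035713696
0.028277333302625343 -17.595977108593953
[[0.47707561 0.1569706  0.11      ]
 [0.49767231 0.09011603 0.11      ]
 [0.46284278 0.07921326 0.11      ]
 [0.44074636 0.14579185 0.11      ]] [0.46958427 0.11802293 0.11      ]
0.06995539531325734 -72.87686226631264
0.0364961161966753 -162.61818985886396
0.07014955945913941 108.3602249364669
0.038010245131260084 17.103473032734115
[[217.30941894 226.89815199]] (214.6, 228.6)
slot z (array([0.46735938, 0.11993315, 0.10660265]), [np.float64(0.0023648817566523928), np.float64(0.0023648817566522774)])
[[0.49533941 0.20075031 0.11      ]
 [0.53889277 0.06519586 0.11      ]
 [0.44322286 0.03512811 0.11      ]
 [0.40060337 0.17102416 0.11      ]] [0.4695146  0.11802461 0.11      ]
0.14237944052088763 -72.18789710250437
0.10028360222038513 -162.55278026767508
0.14242246106685705 107.41238108165423
0.09929028807202814 17.420743706984325
```

```bash
cat >> h.py <<'E'
from scipy.linalg import logm,expm
from scipy.spatial.transform import Rotation as Ro
def pose(p,yaw):  # tool down, tool y at yaw (deg)
    a=np.radians(yaw); y=np.array([np.cos(a),np.sin(a),0]); z=np.array([0,0,-1.]); T=np.eye(4)
    T[:3,:3]=np.c_[np.cross(y,z),y,z]; T[:3,3]=p; return T
def cur():
    s=arm.state();T=np.eye(4);T[:3,:3]=s['tcp_rot'];T[:3,3]=s['tcp_pos'];return T
def row(T0,T1,n):
    E=expm(np.real(logm(np.linalg.inv(T0)@T1))/n); return np.round(E[:3,3],4).tolist(),np.round(Ro.from_matrix(E[:3,:3]).as_rotvec(degrees=True),2).tolist()
def dq(T0,T1): return np.round(1000*(np.linalg.inv(T0)@T1)[:3,3],2).tolist(),np.round(Ro.from_matrix(T0[:3,:3].T@T1[:3,:3]).as_rotvec(degrees=True),2).tolist()
E
python3 - <<'E'
from h import *
T0=cur();A=pose([.4696,.118,.30],17.4);B=pose([.4646,-.1427,.30],-22)
print(row(T0,A,13),row(A,B,8))
c=arm.capture('wrist');M=np.array(c['T_tool_cam']);print(np.round(M,3).tolist(),c['fx'])
for X,P in((A,[.4696,.118,.11]),(B,[.4646,-.1427,.114])):
    W=X@M;c['position']=W[:3,3];c['rotation']=W[:3,:3];print(proj(c,[P]))
E
```

```text
([-0.0433, -0.0144, -0.0053], [-0.01, 0.0, 4.23]) ([-0.0332, -0.0007, 0.0], [0.0, 0.0, 4.92])
[[0.0, -0.955, -0.296, 0.075], [1.0, -0.0, 0.001, -0.0], [-0.001, -0.296, 0.955, -0.143], [0.0, 0.0, 0.0, 1.0]] 411.4471040378945
[[314.73287265 211.62821535]]
[[314.73528023 212.70647009]]
```

Call:
play_rows(plan=[[[-0.0433,-0.0144,-0.0053],[0,0,4.23],0.0854],[[-0.0433,-0.0144,-0.0053],[0,0,4.23],0.0854],[[-0.0433,-0.0144,-0.0053],[0,0,4.23],0.0854],[[-0.0433,-0.0144,-0.0053],[0,0,4.23],0.0854],[[-0.0433,-0.0144,-0.0053],[0,0,4.23],0.0854],[[-0.0433,-0.0144,-0.0053],[0,0,4.23],0.0854],[[-0.0433,-0.0144,-0.0053],[0,0,4.23],0.0854],[[-0.0433,-0.0144,-0.0053],[0,0,4.23],0.0854],[[-0.0433,-0.0144,-0.0053],[0,0,4.23],0.0854],[[-0.0433,-0.0144,-0.0053],[0,0,4.23],0.0854],[[-0.0433,-0.0144,-0.0053],[0,0,4.23],0.0854],[[-0.0433,-0.0144,-0.0053],[0,0,4.23],0.0854],[[-0.0433,-0.0144,-0.0053],[0,0,4.23],0.0854],[[0,0,0],[0,0,0],0.0854],[[0,0,0],[0,0,0],0.0854],[[0,0,0],[0,0,0],0.0854],[[0,0,0],[0,0,0],0.0854]])

```text
clock: 1.85
tcp_pos: [0.4697, 0.1199, 0.2998]
tcp_rot: [[-0.302, 0.953, -0.001], [0.953, 0.302, -0.0], [-0.0, -0.001, -1.0]]
wrist_force: [0.2, -0.1, -0.2]
width: 0.0855
grasp_force: 0.0
```

```bash
python3 - <<'E'
from h import *
c=snap('wrist','w1');s=arm.state();print(s['clock'],s['qpos'],np.abs(s['qvel']).max())
T=cur();print(dq(T,pose([.4696,.118,.30],17.4)))
print(row(T,pose([.4646,-.1427,.30],-22),9))
E
```

```text
1.9 [-0.70882349 -0.07436327  0.38403385  1.74914827  0.02818602  1.46223527
 -0.02266264] 0.006341591489955766
([-1.59, -0.65, -0.21], [-0.04, 0.01, 0.14])
([-0.0297, -0.0006, -0.0], [-0.0, 0.0, 4.39])
```

View pics/w1.png

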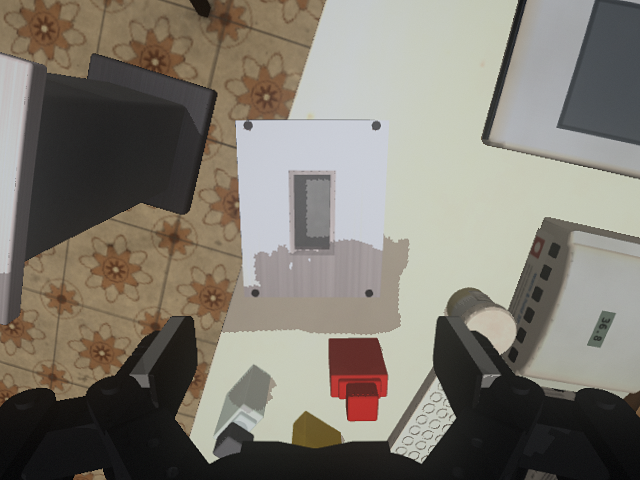

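The wrist view from above the slot shows the mouth with corners near (289,170) and (335,254), and bolts at (248,125), (376,125), (369,293) and (255,293). I'll refine the bolts with centroids and move on to the flask.

```bash
cat > bolts.py <<'E'
from h import *
def cen(c,p,r=6):
    g=cv2.cvtColor(c['img'],cv2.COLOR_RGB2GRAY).astype(float);x,y=p
    w=g[y-r:y+r+1,x-r:x+r+1];k=np.clip(np.median(w)-25-w,0,None);Y,X=np.mgrid[-r:r+1,-r:r+1]
    return (x+(k*X).sum()/k.sum(),y+(k*Y).sum()/k.sum())
E
python3 - <<'E'
from bolts import *
w=load('w1');t=load('top0')
bw=[cen(w,p) for p in [(248,125),(376,125),(369,293),(255,293)]]
bt=[cen(t,p,3) for p in [(172,297),(245,272),(262,323),(188,349)]]
print(np.round(bw,1).tolist(),np.round(bt,1).tolist())
# order w (image up=tool +x?) ; project top-estimates into w
q=onz(t,bt,.11);print(np.round(proj(w,q),1).tolist())
qw=onz(w,bw,.11)
print('wrist bolts',qw.round(4).tolist(),qw.mean(0),'top mean',q.mean(0))
for i in range(4): e=qw[(i+1)%4]-qw[i];print(np.linalg.norm(e),np.degrees(np.arctan2(e[1],e[0])))
sw=onz(w,[(289,170),(335,170),(334.5,254),(289,254)],.11);print('slot',sw.mean(0))
pw=np.array(bw);o=np.argmin(np.linalg.norm(proj(w,q)[:,None]-pw[None],axis=2),1)
for i in range(4): print(tri([t,w],[bt[i],bw[o[i]]]))
E
```

```text
[[247.8, 124.2], [375.8, 125.3], [368.7, 292.8], [254.8, 292.6]] [[171.6, 296.7], [246.2, 271.2], [263.8, 321.8], [186.8, 349.3]]
[[377.4, 125.5], [369.8, 295.8], [257.1, 297.4], [248.8, 123.4]]
wrist bolts [[0.3987, 0.1712, 0.11], [0.4944, 0.2006, 0.11], [0.5371, 0.065, 0.11], [0.4414, 0.0349, 0.11]] [0.46791377 0.11793829 0.11      ] top mean [0.46964583 0.11664557 0.11      ]
0.10009152414856531 17.1092370259318
0.14218866628562393 -72.51988039666715
0.10026119936662314 -162.54948434812962
0.14278486612713223 107.41119733178812
slot [0.46790621 0.11825969 0.11      ]
(array([0.49514774, 0.20094345, 0.10854484]), [np.float64(0.0006147100879646619), np.float64(0.0006147100879645498)])
(array([0.53896172, 0.06310665, 0.10461726]), [np.float64(0.0004364273564114784), np.float64(0.00043642735641160815)])
(array([0.44273109, 0.03164557, 0.1027464 ]), [np.float64(0.001412777357567278), np.float64(0.001412777357567268)])
(array([0.39940231, 0.1713319 , 0.11290966]), [np.float64(0.0002527096688936681), np.float64(0.00025270966889374106)])
```

Call:
play_rows(plan=[[[-0.0297,-0.0006,0],[0,0,4.39],0.0854],[[-0.0297,-0.0006,0],[0,0,4.39],0.0854],[[-0.0297,-0.0006,0],[0,0,4.39],0.0854],[[-0.0297,-0.0006,0],[0,0,4.39],0.0854],[[-0.0297,-0.0006,0],[0,0,4.39],0.0854],[[-0.0297,-0.0006,0],[0,0,4.39],0.0854],[[-0.0297,-0.0006,0],[0,0,4.39],0.0854],[[-0.0297,-0.0006,0],[0,0,4.39],0.0854],[[-0.0297,-0.0006,0],[0,0,4.39],0.0854],[[0,0,0],[0,0,0],0.0854],[[0,0,0],[0,0,0],0.0854],[[0,0,0],[0,0,0],0.0854],[[0,0,0],[0,0,0],0.0854]])

```text
clock: 3.2
tcp_pos: [0.4642, -0.1429, 0.3001]
tcp_rot: [[0.375, 0.927, -0.0], [0.927, -0.375, 0.0], [0.0, -0.0, -1.0]]
wrist_force: [0.5, -0.4, -0.9]
width: 0.0852
grasp_force: 0.0
```

```bash
python3 - <<'E'
from h import *
c=snap('wrist','w2');s=arm.state();print(s['clock'],s['qpos'],np.abs(s['qvel']).max())
T=cur();print(dq(T,pose([.4646,-.1427,.30],-22)))
u,v=proj(c,[[.4646,-.1427,.114]])[0];print(u,v)
x,y=int(u)-50,int(v)-50
print(x,y)
cv2.imwrite('pics/w2c.png',cv2.resize(c['img'][y:y+100,x:x+100,::-1],None,fx=6,fy=6,interpolation=cv2.INTER_CUBIC))
E
```

```text
3.25 [-0.44407827 -0.0967423   0.64728414  1.7545727   0.05863035  1.46466527
 -0.18986677] 0.00291997482211665
([0.36, 0.28, 0.11], [-0.01, 0.0, -0.04])
314.7126058233113 213.10295237568482
264 163
```

View pics/w2c.png

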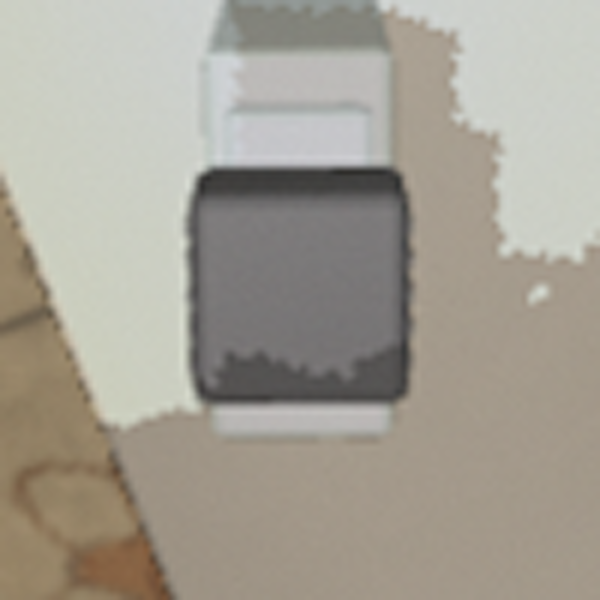

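The crop shows the cap's top face spanning crop (190..410, 188..402), with its edges parallel to the image axes, so yaw is aligned. Its centre is about (313.6, 211.8) px, within 1 mm of the earlier estimate. Descending and gripping.

Call:
play_rows(plan=[[[0.0009,0,0.02],[0,0,0],0.0854],[[0,0,0.03],[0,0,0],0.0854],[[0,0,0.03],[0,0,0],0.0854],[[0,0,0.03],[0,0,0],0.0854],[[0,0,0.03],[0,0,0],0.0854],[[0,0,0.03],[0,0,0],0.0854],[[0,0,0.02],[0,0,0],0.0854],[[0,0,0.015],[0,0,0],0.0854],[[0,0,0.01],[0,0,0],0.0854],[[0,0,0.004],[0,0,0],0.0854],[[0,0,0],[0,0,0],0.0854],[[0,0,0],[0,0,0],0.0854]])

```text
clock: 4.45
tcp_pos: [0.465, -0.143, 0.0819]
tcp_rot: [[0.377, 0.926, 0.001], [0.926, -0.377, -0.0], [0.0, 0.001, -1.0]]
wrist_force: [0.2, -0.1, 0.3]
width: 0.0856
grasp_force: 0.0
```

Call:
play_rows(plan=[[[0,0,0],[0,0,0],0.05],[[0,0,0],[0,0,0],0.04],[[0,0,0],[0,0,0],0.036],[[0,0,0],[0,0,0],0.032],[[0,0,0],[0,0,0],0.028],[[0,0,0],[0,0,0],0.02],[[0,0,0],[0,0,0],0.01],[[0,0,0],[0,0,0],0.0],[[0,0,0],[0,0,0],0.0],[[0,0,0],[0,0,0],0.0],[[0,0,0],[0,0,0],0.0]])

```text
clock: 5.55
tcp_pos: [0.4643, -0.1429, 0.0815]
tcp_rot: [[0.377, 0.926, -0.0], [0.926, -0.377, 0.0], [0.0, -0.0, -1.0]]
wrist_force: [-1.9, 1.5, 5.2]
width: 0.0292
grasp_force: 59.4
```

Call:
play_rows(plan=[[[0,0,-0.005],[0,0,0],0.0],[[0,0,-0.01],[0,0,0],0.0],[[0,0,-0.02],[0,0,0],0.0],[[0,0,-0.02],[0,0,0],0.0],[[0,0,-0.02],[0,0,0],0.0],[[0,0,-0.02],[0,0,0],0.0],[[0,0,-0.02],[0,0,0],0.0],[[0,0,-0.02],[0,0,0],0.0],[[0,0,-0.02],[0,0,0],0.0],[[0,0,-0.02],[0,0,0],0.0],[[0,0,-0.02],[0,0,0],0.0],[[0,0,-0.015],[0,0,0],0.0],[[0,0,-0.01],[0,0,0],0.0],[[0,0,0],[0,0,0],0.0],[[0,0,0],[0,0,0],0.0],[[0,0,0],[0,0,0],0.0]])

```text
clock: 7.15
tcp_pos: [0.4638, -0.1429, 0.3003]
tcp_rot: [[0.377, 0.926, -0.002], [0.926, -0.377, 0.0], [-0.0, -0.001, -1.0]]
wrist_force: [-0.1, -0.4, -1.8]
width: 0.0294
grasp_force: 59.4
```

Call:
play_rows(plan=[[[0,0.0052,0],[-2,0,0],0.0],[[0,0.0105,-0.0004],[-4,0,0],0.0],[[0,0.0105,-0.0004],[-4,0,0],0.0],[[0,0.0105,-0.0004],[-4,0,0],0.0],[[0,0.0105,-0.0004],[-4,0,0],0.0],[[0,0.0105,-0.0004],[-4,0,0],0.0],[[0,0.0105,-0.0004],[-4,0,0],0.0],[[0,0.0105,-0.0004],[-4,0,0],0.0],[[0,0.0105,-0.0004],[-4,0,0],0.0],[[0,0.0105,-0.0004],[-4,0,0],0.0],[[0,0.0052,0],[-2,0,0],0.0],[[0,0,0],[0,0,0],0.0],[[0,0,0],[0,0,0],0.0],[[0,0,0],[0,0,0],0.0]])

```text
clock: 8.55
tcp_pos: [0.5525, -0.1769, 0.3317]
tcp_rot: [[0.375, 0.748, 0.548], [0.927, -0.305, -0.218], [0.004, 0.59, -0.807]]
wrist_force: [-0.3, -0.1, -1.6]
width: 0.0294
grasp_force: 59.5
```

```bash
python3 - <<'E'
from h import *
s=arm.state();print(s['clock'],np.round(s['qpos'],3),np.round(s['tcp_rot'],3)[:,2],s['width'],np.degrees(np.arccos(-s['tcp_rot'][2][2])))
snap('scene','s_tilt')
E
```

```text
8.55 [ 0.378 -0.3   -0.143  2.014  0.065  0.801 -0.188] [ 0.548 -0.218 -0.807] 0.029443320356905903 36.150444447996676
```

View pics/s_tilt.png

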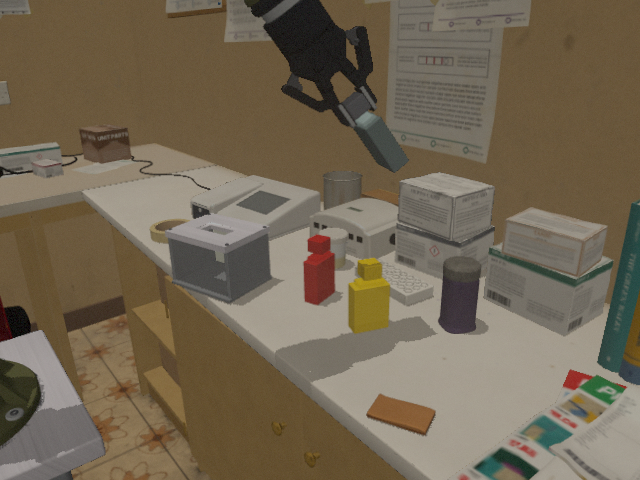

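The flask is held firmly and tipped 36°. Joint 2 has reached its range stop, so I'll shift outward, finish the tilt and then hold.

Call:
play_rows(plan=[[[0,0.0097,0.0071],[0,0,0],0.0],[[0,0.0097,0.0071],[-1,0,0],0.0],[[0,0.0097,0.0071],[-1,0,0],0.0],[[0,0.0097,0.0071],[-1,0,0],0.0],[[0,0.0097,0.0071],[-1,0,0],0.0],[[0,0,0],[0,0,0],0.0],[[0,0,0],[0,0,0],0.0],[[0,0,0],[0,0,0],0.0]])

```text
clock: 9.4
tcp_pos: [0.6082, -0.1997, 0.3336]
tcp_rot: [[0.375, 0.707, 0.6], [0.927, -0.289, -0.24], [0.004, 0.646, -0.763]]
wrist_force: [-0.1, -0.2, -1.1]
width: 0.0291
grasp_force: 59.5
```

```bash
python3 - <<'E'
from h import *
s=arm.state();print(s['clock'],np.round(s['qpos'],3),s['tcp_pos'],np.round(s['tcp_rot'],3),np.degrees(np.arccos(-s['tcp_rot'][2][2])))
T=cur()
B=pose([.4642,-.1429,.31],-22.1); A=pose([.4679,.118,.31],17.4)
C=pose([.51,-.155,.31],-22.1)
print(row(T,C,12),row(C,A,12))
E
```

```text
9.4 [ 0.394 -0.202 -0.153  1.966  0.103  0.682 -0.21 ] [ 0.60822957 -0.19966507  0.33355785] [[ 0.375  0.707  0.6  ]
 [ 0.927 -0.289 -0.24 ]
 [ 0.004  0.646 -0.763]] 40.23033191517273
([0.0004, -0.0093, -0.0015], [3.35, -0.02, -0.0]) ([0.0229, -0.0052, 0.0], [0.0, 0.0, -3.29])
```

Call:
play_rows(plan=[[[0,0,0],[0,0,0],0.0],[[0,0,0],[0,0,0],0.0],[[0,0,0],[0,0,0],0.0],[[0,0,0],[0,0,0],0.0],[[0,0,0],[0,0,0],0.0],[[0,0,0],[0,0,0],0.0],[[0,0,0],[0,0,0],0.0],[[0,0,0],[0,0,0],0.0],[[0,0,0],[0,0,0],0.0],[[0,0,0],[0,0,0],0.0],[[0,0,0],[0,0,0],0.0],[[0,0,0],[0,0,0],0.0]])

```text
clock: 10.6
tcp_pos: [0.6084, -0.1996, 0.3335]
tcp_rot: [[0.375, 0.707, 0.6], [0.927, -0.288, -0.24], [0.004, 0.646, -0.763]]
wrist_force: [-0.2, -0.3, -1.8]
width: 0.0292
grasp_force: 59.5
```

Call:
play_rows(plan=[[[0.0004,-0.0093,-0.0015],[3.35,-0.02,0],0.0],[[0.0004,-0.0093,-0.0015],[3.35,-0.02,0],0.0],[[0.0004,-0.0093,-0.0015],[3.35,-0.02,0],0.0],[[0.0004,-0.0093,-0.0015],[3.35,-0.02,0],0.0],[[0.0004,-0.0093,-0.0015],[3.35,-0.02,0],0.0],[[0.0004,-0.0093,-0.0015],[3.35,-0.02,0],0.0],[[0.0004,-0.0093,-0.0015],[3.35,-0.02,0],0.0],[[0.0004,-0.0093,-0.0015],[3.35,-0.02,0],0.0],[[0.0004,-0.0093,-0.0015],[3.35,-0.02,0],0.0],[[0.0004,-0.0093,-0.0015],[3.35,-0.02,0],0.0],[[0.0004,-0.0093,-0.0015],[3.35,-0.02,0],0.0],[[0.0004,-0.0093,-0.0015],[3.35,-0.02,0],0.0],[[0,0,0],[0,0,0],0.0],[[0,0,0],[0,0,0],0.0],[[0,0,0],[0,0,0],0.0]])

```text
clock: 12.1
tcp_pos: [0.5103, -0.1546, 0.3093]
tcp_rot: [[0.376, 0.927, 0.002], [0.927, -0.376, -0.001], [-0.0, 0.002, -1.0]]
wrist_force: [0.5, -0.7, -1.2]
width: 0.0291
grasp_force: 59.7
```

```bash
python3 - <<'E'
from h import *
s=arm.state();print(s['clock'],np.round(s['qpos'],3),s['tcp_pos'],np.round(s['tcp_rot'],3)[:,2])
print(row(cur(),pose([.4679,.118,.29],17.4),12))
E
```

```text
12.1 [ 0.373  0.049 -0.134  1.615  0.007  1.476 -0.147] [ 0.51026247 -0.15462502  0.30931453] [ 0.002 -0.001 -1.   ]
([0.0229, -0.0052, 0.0016], [0.01, 0.0, -3.29])
```

Call:
play_rows(plan=[[[0.0229,-0.0052,0.0016],[0.01,0,-3.29],0.0],[[0.0229,-0.0052,0.0016],[0.01,0,-3.29],0.0],[[0.0229,-0.0052,0.0016],[0.01,0,-3.29],0.0],[[0.0229,-0.0052,0.0016],[0.01,0,-3.29],0.0],[[0.0229,-0.0052,0.0016],[0.01,0,-3.29],0.0],[[0.0229,-0.0052,0.0016],[0.01,0,-3.29],0.0],[[0.0229,-0.0052,0.0016],[0.01,0,-3.29],0.0],[[0.0229,-0.0052,0.0016],[0.01,0,-3.29],0.0],[[0.0229,-0.0052,0.0016],[0.01,0,-3.29],0.0],[[0.0229,-0.0052,0.0016],[0.01,0,-3.29],0.0],[[0.0229,-0.0052,0.0016],[0.01,0,-3.29],0.0],[[0.0229,-0.0052,0.0016],[0.01,0,-3.29],0.0],[[0,0,0.025],[0,0,0],0.0],[[0,0,0.015],[0,0,0],0.0],[[0,0,0.01],[0,0,0],0.0],[[0,0,0],[0,0,0],0.0],[[0,0,0],[0,0,0],0.0],[[0,0,0],[0,0,0],0.0]])

```text
clock: 13.9
tcp_pos: [0.4685, 0.1183, 0.2409]
tcp_rot: [[-0.298, 0.955, -0.0], [0.955, 0.298, -0.0], [0.0, -0.0, -1.0]]
wrist_force: [-0.2, -0.5, -1.5]
width: 0.0291
grasp_force: 59.7
```

```bash
python3 - <<'E'
from h import *
c=snap('wrist','w3');s=arm.state();print(s['clock'],np.round(s['qpos'],3),s['tcp_pos'],s['wrist_force'],s['torque'])
snap('top','top3');snap('scene','s3')
print(dq(cur(),pose([.4679,.118,.24],17.4)))
cv2.imwrite('pics/w3c.png',cv2.resize(c['img'][110:330,210:430,::-1],None,fx=2.7,fy=2.7,interpolation=cv2.INTER_CUBIC))
E
```

```text
13.95 [ 0.112 -0.025 -0.405  1.823 -0.01   1.342  0.012] [0.46847442 0.11841125 0.24090244] [ 0.11595654 -1.18351603 -1.15817343] [-0.01719555  0.0371945   0.02120601]
([-0.35, -0.52, 0.72], [-0.02, 0.0, -0.04])
```

View pics/w3c.png

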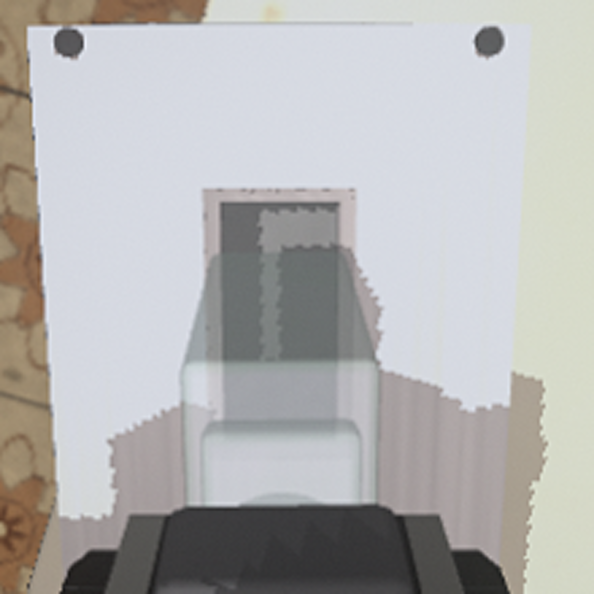

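The wrist crop shows the foot's far edge at y≈248 (x 213..350) and the body's top edge at y≈362 (x 184..377). The slot's chamfer outer edge is at y≈187 (x 203..356) and its inner edge at y≈203 (x 220..341). Next I'll compare foot and slot in the tool frame.

```bash
python3 - <<'E'
from bolts import *
w=load('w3');T=cur();Ti=np.linalg.inv(T);z0=T[2,3]
P=lambda p:(210+(p[0]+.5)/2.7-.5,110+(p[1]+.5)/2.7-.5)
def show(n,ps,z):
    q=onz(w,[P(p) for p in ps],z);q=(np.c_[q,np.ones(len(q))]@Ti.T)[:,:3];print(n,np.round(1000*q[:,:2],1).tolist(),np.round(1000*q[:,:2].mean(0),1))
show('foot',[(213,248),(350,248)],z0-.0815)
show('bodytop',[(184,362),(377,362)],z0-.0815+.078)
show('mouth outer',[(203,187),(356,187)],.11)
show('mouth inner@-4',[(220,203),(341,203)],.106)
b=[cen(w,p) for p in [(235,125),(391,125)]];print(b)
q=onz(w,b,.11);q=(np.c_[q,np.ones(2)]@Ti.T)[:,:3];print('bolts',np.round(1000*q,1).tolist())
q=np.array([[.3987,.1712],[.4944,.2006],[.5371,.065],[.4414,.0349]]);q=np.c_[q,np.full(4,.11),np.ones(4)]@Ti.T
print(np.round(1000*q[:,:2],1).tolist())
t=load('top3');print(proj(t,[T[:3,3]]))
for n,c in(('top',t),('scene',load('s3'))):
    F=[T@np.array([sx*.03,sy*.014,.0815,1]) for sx in(1,-1) for sy in(1,-1)];print(n,proj(c,np.array(F)[:,:3]).round(1).tolist())
c=load('s3');cv2.imwrite('pics/s3c.png',cv2.resize(c['img'][150:310,150:290,::-1],None,fx=3.75,fy=3.75,interpolation=cv2.INTER_CUBIC))
E
```

```text
foot [[30.2, -14.0], [30.2, 14.1]] [30.2  0. ]
bodytop [[29.7, -13.3], [29.7, 13.3]] [29.7 -0. ]
mouth outer [[35.7, -19.4], [35.7, 18.3]] [35.7 -0.5]
mouth inner@-4 [[31.1, -15.5], [31.1, 14.9]] [31.1 -0.3]
[(np.float64(238.5), np.float64(123.75)), (np.float64(387.9264705882353), np.float64(124.98529411764706))]
bolts [[71.4, -48.5, 130.7], [70.6, 47.7, 130.7]]
[[71.1, -50.6], [70.6, 49.5], [-71.6, 49.8], [-71.8, -50.6]]
[[200.12242794 312.81708445]]
top [[191.9, 309.1], [196.6, 324.6], [224.9, 297.8], [229.8, 313.1]]
scene [[207.9, 197.0], [196.9, 200.9], [231.8, 202.0], [220.9, 206.1]]
```

View pics/s3c.png

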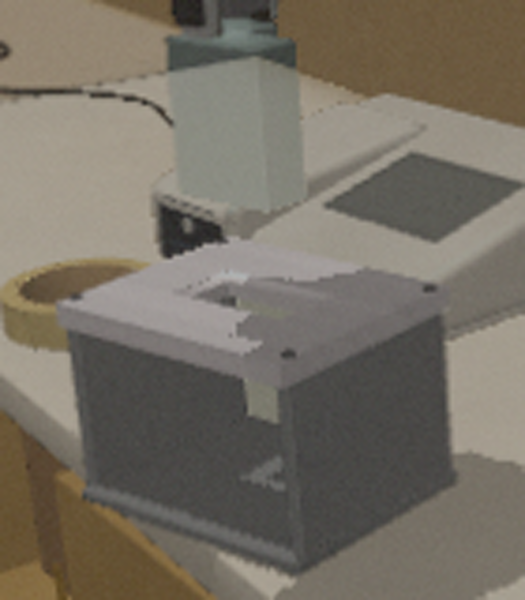

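The scene crop shows the flask upright above the stand. The foot is centred in the tool frame to about 0.1 mm, and the slot is offset by about (-0.4, -0.4) mm. I'll correct that and descend to just inside the mouth.

Call:
play_rows(plan=[[[-0.0004,-0.0004,0.01],[0,0,0],0.0],[[0,0,0.015],[0,0,0],0.0],[[0,0,0.01],[0,0,0],0.0],[[0,0,0.007],[0,0,0],0.0],[[0,0,0.004],[0,0,0],0.0],[[0,0,0],[0,0,0],0.0],[[0,0,0],[0,0,0],0.0],[[0,0,0],[0,0,0],0.0],[[0,0,0],[0,0,0],0.0]])

```text
clock: 14.95
tcp_pos: [0.4678, 0.1181, 0.1945]
tcp_rot: [[-0.299, 0.954, -0.001], [0.954, 0.299, -0.0], [-0.0, -0.001, -1.0]]
wrist_force: [0.5, 0.2, -1.9]
width: 0.0293
grasp_force: 59.7
```

```bash
python3 - <<'E'
from h import *
c=snap('wrist','w4');s=arm.state();print(s['clock'],np.round(s['tcp_pos'],4),np.round(s['wrist_force'],1),np.round(s['torque'],2))
cv2.imwrite('pics/w4c.png',cv2.resize(c['img'][110:270,230:410,::-1],None,fx=4,fy=4,interpolation=cv2.INTER_CUBIC)[:600])
E
```

```text
15.0 [0.4677 0.118  0.1944] [ 0.4 -0.6 -2.3] [-0.06 -0.05  0.  ]
```

View pics/w4c.png

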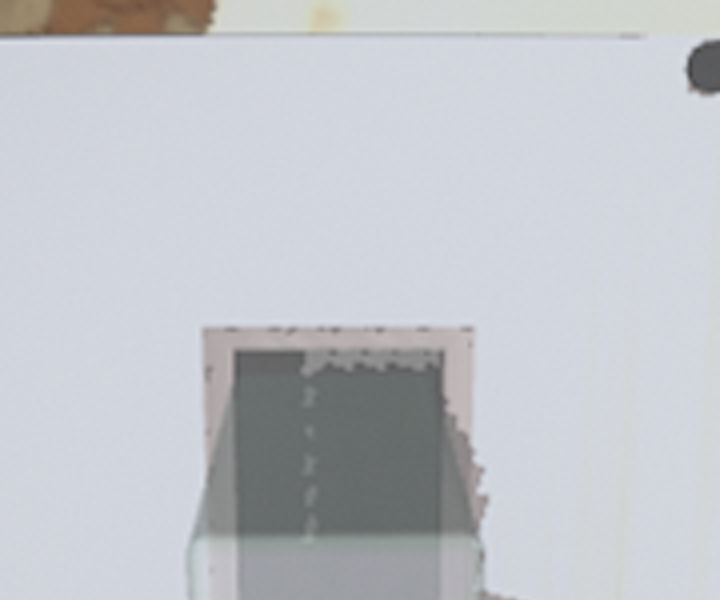

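Just above the mouth, the foot edge (x 237..444, y≈372) sits centred over the inner slot (x 235..443, y≈350). Descending gently.

Call:
play_rows(plan=[[[0,0,0.002],[0,0,0],0.0],[[0,0,0.002],[0,0,0],0.0],[[0,0,0.002],[0,0,0],0.0],[[0,0,0.002],[0,0,0],0.0],[[0,0,0.002],[0,0,0],0.0],[[0,0,0.002],[0,0,0],0.0],[[0,0,0],[0,0,0],0.0],[[0,0,0],[0,0,0],0.0]])

```text
clock: 15.8
tcp_pos: [0.4675, 0.118, 0.182]
tcp_rot: [[-0.299, 0.954, -0.001], [0.954, 0.299, -0.0], [0.0, -0.001, -1.0]]
wrist_force: [0.4, 0.1, -1.5]
width: 0.0295
grasp_force: 59.7
```

No contact. Continuing to TCP z ≈ 0.1415.

Call:
play_rows(plan=[[[0,0,0.003],[0,0,0],0.0],[[0,0,0.003],[0,0,0],0.0],[[0,0,0.003],[0,0,0],0.0],[[0,0,0.003],[0,0,0],0.0],[[0,0,0.003],[0,0,0],0.0],[[0,0,0.003],[0,0,0],0.0],[[0,0,0],[0,0,0],0.0]])

```text
clock: 16.5
tcp_pos: [0.4674, 0.118, 0.1636]
tcp_rot: [[-0.299, 0.954, -0.002], [0.954, 0.299, -0.0], [0.0, -0.002, -1.0]]
wrist_force: [1.1, 1.6, -2.6]
width: 0.0294
grasp_force: 59.6
```

Call:
play_rows(plan=[[[0,0,0.003],[0,0,0],0.0],[[0,0,0.003],[0,0,0],0.0],[[0,0,0.003],[0,0,0],0.0],[[0,0,0.003],[0,0,0],0.0],[[0,0,0.003],[0,0,0],0.0],[[0,0,0.003],[0,0,0],0.0],[[0,0,0.003],[0,0,0],0.0],[[0,0,0.002],[0,0,0],0.0],[[0,0,0],[0,0,0],0.0],[[0,0,0],[0,0,0],0.0],[[0,0,0],[0,0,0],0.0],[[0,0,0],[0,0,0],0.0],[[0,0,0],[0,0,0],0.0]])

```text
clock: 17.8
tcp_pos: [0.4673, 0.1179, 0.1411]
tcp_rot: [[-0.299, 0.954, -0.002], [0.954, 0.299, -0.001], [-0.0, -0.002, -1.0]]
wrist_force: [0.0, -0.5, -0.6]
width: 0.0296
grasp_force: 59.6
```

```bash
python3 - <<'E'
from h import *
c=snap('scene','s5');s=arm.state();print(s['clock'],np.round(s['tcp_pos'],4),np.round(s['wrist_force'],1),np.round(s['torque'],2),np.abs(s['qvel']).max())
cv2.imwrite('pics/s5c.png',cv2.resize(c['img'][150:310,150:290,::-1],None,fx=3.75,fy=3.75,interpolation=cv2.INTER_CUBIC))
E
```

```text
17.85 [0.4673 0.1179 0.1411] [ 0.3 -0.3 -2.2] [ 0.02 -0.01 -0.  ] 0.0010385258543572156
```

View pics/s5c.png

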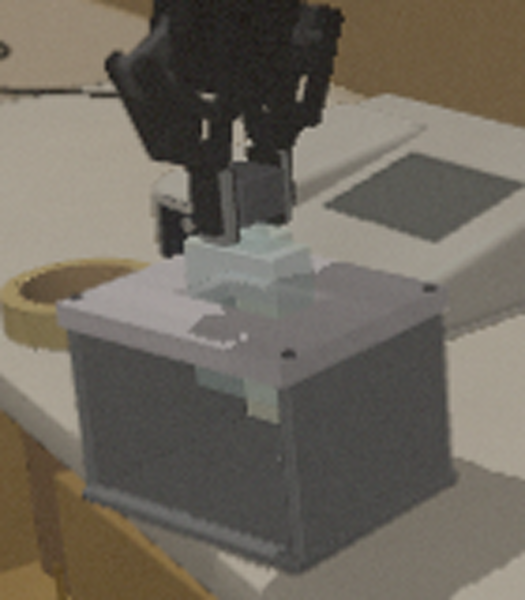

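The flask is through the slot. Its body shows above the plate at crop (250,270) and its foot below the plate near (220,380). The foot is at z ≈ 0.0596, about 50 mm below the top, free and at rest. Handing in.

```bash
python3 -c "
from station import arm
print(arm.job_done())"
```

```text
the job is handed in; nothing more can be done
None
```

The flask was tipped 40° and held for over a second, brought upright, and lowered through the slot until its foot was about 50 mm below the stand's top. I handed it in at 17.9 s, still gripped and at rest, with no contact seen on the bystanders.

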